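# Open the drying rack at the red leaded panel

### The job

Four leaded glass panels stand in the drying rack, all leaning back, away from the robot. Open the rack at the red panel: with the fingertips, lightly push every panel that stands in front of it (on the robot's side) over, so that it leans forward towards the robot on the dowels ahead of its own groove, and leave the red panel and any behind it leaning back. Do not squeeze a panel or lift it out of its groove, and leave everything else on the bench as it stands.

Things in the scene. Friction and masses are not known exactly. Their poses are not given: they have to be found in the camera images.
- rack: wooden drying rack, 280 mm (x) by 136 mm (y), fixed to the bench; origin at the centre of its underside, z up, -x its front (robot's side), turned at most 25 degrees. Two rails along x, 26 mm wide, 24 mm high, centred at y = -55 and 55 mm, have four cross grooves at x = -90, -30, 30, 90 mm, 14 mm wide, floor 12 mm above the bench; a panel stands in each
- rack_dowels (a point): point amid the rack's dowels, at their top height, 114 mm above the rack's origin. The dowels, upright, 10 mm thick, stand on the rails at x = -120, -60, 0, 60, 120 mm, y = -55 and 55 mm of the rack: each panel leans on the pair behind or the pair ahead of its groove. Between them (|y| under 45 mm) is free room
- panel_amber: amber leaded glass panel, four rows of panes, two panes darker, grey lead border: 160 wide (y), 150 high (z), 8 mm thick (x), 0.3 to 0.55 kg, loose in a groove. Origin mid lower edge, x to the rack's back. Leaning back its top is 25-35 mm behind its foot, 160 mm above the bench; forward, as much ahead. Pushed past upright it falls over by itself. Always in the front groove
- panel_red: red leaded glass panel, a dark red diamond in the middle, grey lead border: 160 wide (y), 150 high (z), 8 mm thick (x), 0.3 to 0.55 kg, loose in a groove. Origin mid lower edge, x to the rack's back. Leaning back its top is 25-35 mm behind its foot, 160 mm above the bench; forward, as much ahead. Pushed past upright it falls over by itself. In the second, third or last groove
- panel_blue: blue leaded glass panel, a dark blue roundel in the middle, grey lead border: 160 wide (y), 150 high (z), 8 mm thick (x), 0.3 to 0.55 kg, loose in a groove. Origin mid lower edge, x to the rack's back. Leaning back its top is 25-35 mm behind its foot, 160 mm above the bench; forward, as much ahead. Pushed past upright it falls over by itself. In the second, third or last groove
- panel_green: green leaded glass panel, two crossing lead lines, dark green square in the middle, grey lead border: 160 wide (y), 150 high (z), 8 mm thick (x), 0.3 to 0.55 kg, loose in a groove. Origin mid lower edge, x to the rack's back. Leaning back its top is 25-35 mm behind its foot, 160 mm above the bench; forward, as much ahead. Pushed past upright it falls over by itself. In the second, third or last groove
- spool: solder spool, silver with white flanges, 62 mm across, 50 mm high, standing on the bench beside the rack; origin at the centre of its underside
- flux: white flux bottle with a white cap, 46 mm across, 85 mm high, standing on the bench beside the rack; origin at the centre of its underside
- flask: red drinking flask with a black cap, 68 mm across, 230 mm high, on the bench; origin at the centre of its underside
- sprayer: white spray bottle with a red and white trigger head, 94 mm across, 200 mm high, on the bench; origin at the centre of its underside
- jar: glass jar of horseshoe nails, 76 mm across, 70 mm high, on the bench; origin at the centre of its underside
- knife: lead knife with a round wooden handle, 200 mm long, lying on the bench; origin at the ferrule, x towards the blade
- pliers: pliers with yellow handles, 180 mm long, lying on the bench; origin beside the joint, x towards the jaws
Things that resemble listed ones, but are neither listed nor needed, are in the scene too. Leave any pink look-alike of the panel_blue alone.

How it is judged:
By the outcome, as a careful person would: the job done as asked, in the order asked, and still so for the second after the job is handed in, with the robot touching nothing.
It also fails if it takes over 51 s, if anything falls off the work surface, if the arm or the gripper's body presses on something with over 40 N, if the wrist force passes 120 N, or if a joint passes its speed limit or range.

### The arm

A 6-joint arm with a two-finger parallel gripper is mounted at the origin on the work surface. World frame = base frame: x ahead of the robot, y to its left, z up, the work surface at z = 0. Lengths are in m, angles in rad, forces in N, time in s.
With the tool pointing down it reaches from about 0.15 to 0.775 m from the base axis. Payload 6.1 kg.
Tool frame: the origin (TCP) lies at the very end of the fingers, on their centre line; the grasp point (between the pads) lies 19 mm behind it; z points along the fingers, y is the line along which they close (so a half turn about z gives the same grasp; the last joint's range is limited). The gripper opens to 85 mm and grips with 20 to 120 N. Pads are 22 mm wide; open, the fingers measure 114 mm over their backs; the gripper's body (76 mm by 85 mm) begins 54 mm behind the grasp point. The pads swing forward as they close: fully open they stand 13 mm farther back than shut.
Start: joints at [1.153, 0.126, -0.04, 1.405, 0, 1.571], TCP at [0.213, 0.48, 0.231] pointing down, gripper open.
Joint ranges: [-2.72, 2.72], [-0.95, 1.95], [-1.27, 1.35], [-1.78, 2.02], [-1.46, 1.47], [-3.14, 3.14]. Speed limits (rad/s): [2.39, 2.39, 3.01, 3.14, 3.14, 3.14].

### API

Orientations are given as a unit quaternion [x, y, z, w].
In Python, from cell import sensors, vision, bot gives the robot as it stands.
- The arm moves only by the shell command python3 -m jog 'ROWS' [FORCE]. ROWS is JSON, a list of rows, each an object of numbers: "tx", "ty", "tz": the shift along the tool's x, y, z in mm; "wx", "wy", "wz": the turn, a rotation vector about the tool's x, y, z in degrees; "hand": the closure, from -1 (fully open) to 1 (shut), so that 0 is half open. In form: [{"tx": .., "ty": .., "tz": .., "wx": .., "wy": .., "wz": .., "hand": ..}, ...]. A call has 1 to 12 rows; each row shifts and turns the commanded pose from where the row before left it, along the tool's axes as they then stand; what a row does not reach is not made up. A row lasts 1/8 s, in which the tool goes at most 62.5 mm and 10.7 degrees, less where a joint would pass 70% of its speed; a pose out of reach is approached as far as the arm can. A call with a gripper value outside its range is refused whole. The fingers move at their own pace and stop on an object; FORCE is the grip in N (left out, the last holds). Time passes only in rows, so rows that do not move let the fingers close. It gives the time, the measured TCP pose, the force, the opening and the grip force at its end, in the units of the state.
- sensors.get_obs(): the state, without advancing time (a new reading comes with each control period).
- vision.capture(name): name is "side" or "top" or "wrist"; returns the picture (420x560x3 uint8, red, green, blue); there is no depth.
- vision.get_calibration(name): a dict with "camera_matrix" (3x3 intrinsics, pixels), "eye" and "attitude" of the camera in the world; the wrist camera has in their place "T_tool_cam" (4x4, takes a point from camera to tool coordinates, whose origin is the TCP and whose axes are the flange's). Camera axes: x right, y up, looking along -z (the intrinsics and any distortion apply to the point x, -y, -z); pixel columns grow to the right and rows downward; lengths in m; the calibration is good to about 2 mm. A picture is of the moment at which its call begins: read the wrist's pose just before it. get_calibration takes no time and is no camera call.
- bot.hand_in(): hands the job in; it is judged then, once.
The state is a dict: "clock": time; "q": joint angles; "qd": joint speeds; "joint_torque": joint torques, N m; "tcp_pos": TCP position; "tcp_rot": TCP orientation; "contact_force": force on the tool from outside, world axes, zero at the start; "ft_torque": the same for the moment, N m; "opening": opening from 0.0 (shut) to 1.0 (fully open); "grasp_force": force on a finger pad.
Only numpy, scipy, OpenCV 4.12 (cv2) and the standard library are available. Lean on these libraries where they do the work, as an engineer would, in place of code of your own. Each camera call takes 0.05 s, during which the arm holds its last target. There are 200 camera calls.

## Working session

There is one attempt and no reset: what is moved stays moved. The work goes in short steps, Python scripts to look and compute and a shell command to move; the robot and the scene stay as the last step left them, time stands still between calls to the robot, and variables do not carry over. Pictures are saved under pics/ and viewed, at most 10 in all, crops included, and the job is handed in when it is done.

```bash
mkdir -p pics; python3 - <<'E'
from cell import sensors, vision, bot
import cv2,numpy as np
for n in("top","side"):
    cv2.imwrite(f"pics/{n}0.png",vision.capture(n)[:,:,::-1])
    print(n,vision.get_calibration(n))
print(vision.get_calibration("wrist"))
o=sensors.get_obs();print(o)
E
```

```text
top {'camera_matrix': array([[522.38476456,   0.        , 272.53421432],
       [  0.        , 522.38476456, 212.7276046 ],
       [  0.        ,   0.        ,   1.        ]]), 'eye': array([ 0.30176324, -0.0680425 ,  1.42209426]), 'attitude': array([ 0.04697456, -0.05600607, -0.69516124,  0.71512765])}
side {'camera_matrix': array([[524.20355077,   0.        , 284.02583336],
       [  0.        , 524.20355077, 210.3999339 ],
       [  0.        ,   0.        ,   1.        ]]), 'eye': array([-0.25763464, -1.14296673,  1.30795625]), 'attitude': array([ 0.38138727, -0.11849035, -0.27762794,  0.87374282])}
{'camera_matrix': array([[291.57202487,   0.        , 279.36834314],
       [  0.        , 291.57202487, 208.6879535 ],
       [  0.        ,   0.        ,   1.        ]]), 'T_tool_cam': array([[-6.20555530e-04,  9.49224510e-01,  3.14598862e-01,
         8.05402103e-02],
       [ 9.99999584e-01,  3.78968078e-04,  8.29085911e-04,
        -9.23139551e-04],
       [ 6.67765742e-04,  3.14599245e-01, -9.49224351e-01,
        -1.41631832e-01],
       [ 0.00000000e+00,  0.00000000e+00,  0.00000000e+00,
         1.00000000e+00]])}
{'clock': 0.1, 'q': array([ 1.15298942e+00,  1.26321289e-01, -4.04691647e-02,  1.40536759e+00,
        7.56479159e-06,  1.57078215e+00]), 'qd': array([-0.00040337, -0.00237707,  0.0018451 ,  0.00080392, -0.00011332,
       -0.00069276]), 'joint_torque': array([ 2.11190563e-03, -4.36901736e+01,  3.53607094e+01,  1.37259156e-02,
       -6.58092699e-05,  3.70722802e-06]), 'tcp_pos': array([0.21288328, 0.47953214, 0.2306228 ]), 'tcp_rot': array([ 2.07380337e-01,  9.78260156e-01, -6.65268873e-04, -1.44905961e-04]), 'contact_force': array([-0.50769097, -1.10504483, -0.29998848]), 'ft_torque': array([-0.01847215, -0.01706975,  0.00553742]), 'grasp_force': 0.0, 'opening': 1.0002430209167834}
```

View pics/top0.png

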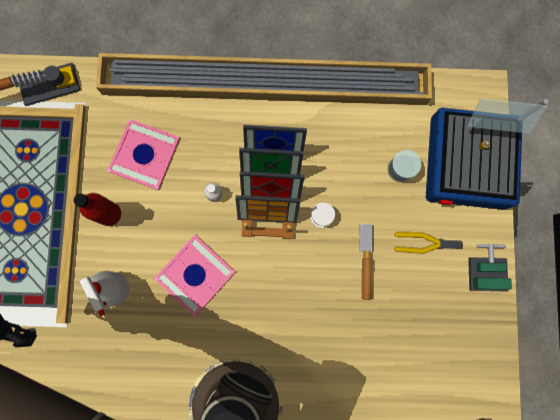

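View pics/side0.png

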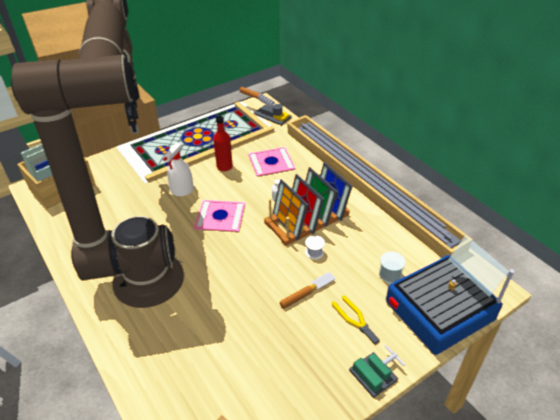

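The top view shows, from the front, amber (268,210), red (270,187), green (272,163) and blue (275,140). Only amber stands ahead of red. Next I measure the rack and panel tops.

```bash
cat > h.py <<'E'
import numpy as np,cv2
from scipy.spatial.transform import Rotation as R
from cell import sensors,vision
def onplane(n,uv,z,pose=None):
    c=vision.get_calibration(n);K=c["camera_matrix"]
    if n=="wrist":
        Rt=R.from_quat(pose["tcp_rot"]).as_matrix();T=c["T_tool_cam"]
        A=Rt@T[:3,:3];e=pose["tcp_pos"]+Rt@T[:3,3]
    else: A=R.from_quat(c["attitude"]).as_matrix();e=c["eye"]
    d=np.linalg.inv(K)@np.array([uv[0],uv[1],1.]);d=A@(d*[1,-1,-1])
    return e+d*(z-e[2])/d[2]
E
python3 - <<'E'
import cv2
i=cv2.imread("pics/top0.png")[115:245,220:340]
i=cv2.resize(i,None,fx=4.6,fy=4.6,interpolation=cv2.INTER_CUBIC);cv2.imwrite("pics/topc.png",i)
E
```

```text
(no output)
```

View pics/topc.png

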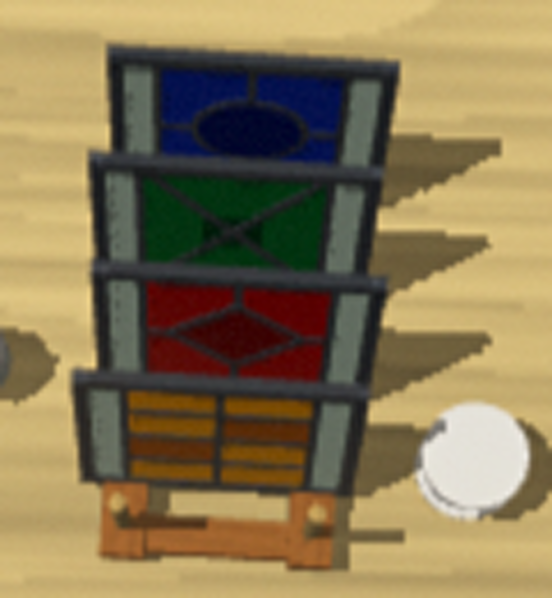

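The crop shows the top edges: amber (78,373)–(372,390), red (95,268)–(388,283). The front dowel tops are at (118,500) and (317,515).

```bash
python3 - <<'E'
from h import *
P=lambda u,v,z:onplane("top",(220+u/4.6,115+v/4.6),z)
D=[P(118,497,.114),P(317,512,.114)]
print("dowels",D, np.linalg.norm(D[0]-D[1]))
y=D[0]-D[1];y/=np.linalg.norm(y);print("yaw",np.degrees(np.arctan2(-y[0],y[1])))
x=np.array([y[1],-y[0],0]);o=(D[0]+D[1])/2+.12*x;print("rack",o)
for n,a,b in(("amber",(78,376),(372,393)),("red",(95,271),(388,286)),("green",(92,158),(380,175)),("blue",(108,51),(398,69))):
    a=P(*a,.16);b=P(*b,.16);m=(a+b)/2
    print(n,a,b,np.linalg.norm(a-b),"rack xy",(m-o)@x,(m-o)@y)
o1=sensors.get_obs();print(R.from_quat(o1["tcp_rot"]).as_matrix().round(3))
E
```

```text
dowels [array([ 0.46575435, -0.01510924,  0.114     ]), array([ 0.46064302, -0.1244133 ,  0.114     ])] 0.10942350684489834
yaw -2.6773426433689025
rack [ 0.5830677  -0.07536665  0.114     ]
amber [0.52429271 0.00656958 0.16      ] [ 0.51977371 -0.15031087  0.16      ] 0.15694552154154626 rack xy -0.06113116947761374 0.0006411773651548201
red [ 5.81691289e-01 -4.13604170e-04  1.60000000e-01] [ 0.57826781 -0.15777531  0.16      ] 0.15739894066840504 rack xy -0.002910644280617662 -0.0038679938081293487
green [0.64395347 0.00345359 0.16      ] [ 0.63936826 -0.15232326  0.16      ] 0.15584431400463927 rack xy 0.05848568621082276 0.0036677660901960206
blue [ 0.704045   -0.00306344  0.16      ] [ 0.69894689 -0.16100235  0.16      ] 0.1580211738159796 rack xy 0.11861036461270104 -0.0011270177631667055
[[-0.914  0.406 -0.001]
 [ 0.406  0.914 -0.001]
 [ 0.    -0.001 -1.   ]]
```

```bash
python3 -m jog '[{"tz":-40,"wz":-7,"hand":1},{"tz":-40,"wz":-7,"hand":1},{"tz":-10,"wz":-7.2,"hand":1},{"tx":-20,"ty":-30,"hand":1},{"tx":-30,"ty":-45,"hand":1},{"tx":-30,"ty":-45,"hand":1},{"tx":-30,"ty":-45,"hand":1},{"tx":-30,"ty":-45,"hand":1},{"tx":-30,"ty":-45,"hand":1},{"tx":-30,"ty":-45,"hand":1},{"tx":-30,"ty":-45,"hand":1}]' 20
python3 - <<'E'
from h import *
o=sensors.get_obs();print(o["tcp_pos"],o["opening"],R.from_quat(o["tcp_rot"]).as_matrix().round(3).tolist())
print(R.from_quat(o["tcp_rot"]).inv().apply(np.array([.551,-.0755,.235])-o["tcp_pos"])*1000)
E
```

```text
[0.21288328 0.47953214 0.2306228 ] 1.0002430209167834 [[-0.914, 0.406, -0.001], [0.406, 0.914, -0.001], [0.0, -0.001, -1.0]]
[-534.23514292 -370.10880055   -3.87727203]schema error: expected keys tx, ty, tz, wx, wy, wz, hand
```

```bash
python3 -m jog '[{"tx":0,"ty":0,"tz":-40,"wx":0,"wy":0,"wz":-7,"hand":1},{"tx":0,"ty":0,"tz":-40,"wx":0,"wy":0,"wz":-7,"hand":1},{"tx":0,"ty":0,"tz":-10,"wx":0,"wy":0,"wz":-7.2,"hand":1},{"tx":-20,"ty":-30,"tz":0,"wx":0,"wy":0,"wz":0,"hand":1},{"tx":-30,"ty":-45,"tz":0,"wx":0,"wy":0,"wz":0,"hand":1},{"tx":-30,"ty":-45,"tz":0,"wx":0,"wy":0,"wz":0,"hand":1},{"tx":-30,"ty":-45,"tz":0,"wx":0,"wy":0,"wz":0,"hand":1},{"tx":-30,"ty":-45,"tz":0,"wx":0,"wy":0,"wz":0,"hand":1},{"tx":-30,"ty":-45,"tz":0,"wx":0,"wy":0,"wz":0,"hand":1},{"tx":-30,"ty":-45,"tz":0,"wx":0,"wy":0,"wz":0,"hand":1},{"tx":-30,"ty":-45,"tz":0,"wx":0,"wy":0,"wz":0,"hand":1}]' 20
python3 - <<'E'
from h import *
o=sensors.get_obs();print(o["tcp_pos"],o["opening"],R.from_quat(o["tcp_rot"]).as_matrix().round(3).tolist())
print(R.from_quat(o["tcp_rot"]).inv().apply(np.array([.551,-.0755,.235])-o["tcp_pos"])*1000)
E
```

```text
clock: 1.48
tcp_pos: [0.4268, 0.1225, 0.3211]
tcp_rot: [0.024, 1.0, -0.0, -0.0]
contact_force: [0.5, 0.4, 0.1]
opening: 0.002
grasp_force: 0.0
[0.42676866 0.12253117 0.32107536] 0.00185108906941197 [[-0.999, 0.048, -0.0], [0.048, 0.999, -0.0], [0.0, -0.0, -1.0]]
[-133.57063632 -191.86734373   86.04966417]
```

```bash
python3 -m jog '[{"tx":-30,"ty":-45,"tz":0,"wx":0,"wy":0,"wz":0,"hand":1},{"tx":-30,"ty":-45,"tz":0,"wx":0,"wy":0,"wz":0,"hand":1},{"tx":-30,"ty":-45,"tz":0,"wx":0,"wy":0,"wz":0,"hand":1},{"tx":-30,"ty":-40,"tz":20,"wx":0,"wy":0,"wz":0,"hand":1},{"tx":-14,"ty":-17,"tz":35,"wx":0,"wy":0,"wz":0,"hand":1},{"tx":0,"ty":0,"tz":30,"wx":0,"wy":0,"wz":0,"hand":1},{"tx":0,"ty":0,"tz":0,"wx":0,"wy":0,"wz":0,"hand":1}]'
python3 - <<'E'
from h import *
o=sensors.get_obs();cv2.imwrite("pics/w1.png",vision.capture("wrist")[:,:,::-1])
np.save("w1.npy",np.r_[o["tcp_pos"],o["tcp_rot"]])
E
```

```text
clock: 2.35
tcp_pos: [0.5495, -0.0741, 0.2335]
tcp_rot: [0.024, 1.0, 0.0, -0.003]
contact_force: [-0.3, 0.1, 0.1]
opening: -0.002
grasp_force: 0.0
```

View pics/w1.png

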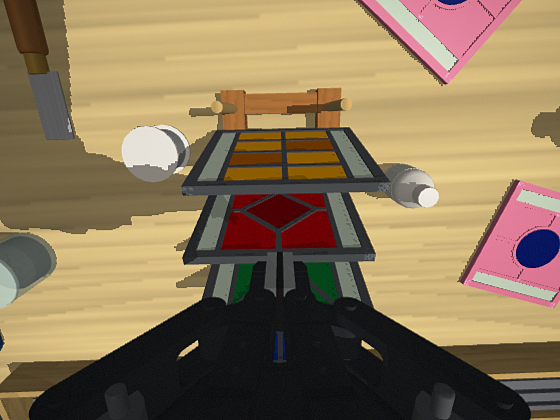

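The wrist view shows the amber top strip from (185,188) to (388,187) and the red one from (185,258) to (375,257), with the shut fingertips near (280,255).

```bash
python3 - <<'E'
from h import *
w=np.load("w1.npy");p=dict(tcp_pos=w[:3],tcp_rot=w[3:])
for uv in((185,188),(388,187),(185,258),(375,257)): print(onplane("wrist",uv,.16,p))
print(w[:3])
E
```

```text
[ 0.51939433 -0.14550513  0.16      ]
[0.52615708 0.00850666 0.16      ]
[ 0.57821466 -0.15431471  0.16      ]
[0.58492802 0.00173231 0.16      ]
[ 0.54951118 -0.07408022  0.23347974]
```

```bash
python3 -m jog '[{"tx":0,"ty":0,"tz":20,"wx":0,"wy":0,"wz":0,"hand":1},{"tx":0,"ty":0,"tz":25,"wx":0,"wy":0,"wz":0,"hand":1},{"tx":1,"ty":0,"tz":25,"wx":0,"wy":0,"wz":0,"hand":1},{"tx":1,"ty":0,"tz":20,"wx":0,"wy":0,"wz":0,"hand":1},{"tx":1,"ty":0,"tz":8,"wx":0,"wy":0,"wz":0,"hand":1},{"tx":0,"ty":0,"tz":0,"wx":0,"wy":0,"wz":0,"hand":1}]' && python3 -m jog '[{"tx":4,"ty":0,"tz":0,"wx":0,"wy":0,"wz":0,"hand":1},{"tx":4,"ty":0,"tz":0,"wx":0,"wy":0,"wz":0,"hand":1},{"tx":4,"ty":0,"tz":0,"wx":0,"wy":0,"wz":0,"hand":1},{"tx":3,"ty":0,"tz":0,"wx":0,"wy":0,"wz":0,"hand":1},{"tx":3,"ty":0,"tz":0,"wx":0,"wy":0,"wz":0,"hand":1},{"tx":3,"ty":0,"tz":0,"wx":0,"wy":0,"wz":0,"hand":1},{"tx":3,"ty":0,"tz":0,"wx":0,"wy":0,"wz":0,"hand":1},{"tx":3,"ty":0,"tz":0,"wx":0,"wy":0,"wz":0,"hand":1}]'
```

```text
clock: 3.15
tcp_pos: [0.5483, -0.0736, 0.1393]
tcp_rot: [0.024, 1.0, -0.0, 0.0]
contact_force: [-0.7, 0.2, 0.7]
opening: 0.004
grasp_force: 0.0
clock: 4.15
tcp_pos: [0.5207, -0.0725, 0.1382]
tcp_rot: [0.024, 1.0, 0.0, -0.0]
contact_force: [-1.2, -0.9, 0.2]
opening: 0.002
grasp_force: 0.1
```

```bash
python3 -m jog '[{"tx":3,"ty":0,"tz":0,"wx":0,"wy":0,"wz":0,"hand":1},{"tx":3,"ty":0,"tz":0,"wx":0,"wy":0,"wz":0,"hand":1},{"tx":3,"ty":0,"tz":0,"wx":0,"wy":0,"wz":0,"hand":1},{"tx":3,"ty":0,"tz":0,"wx":0,"wy":0,"wz":0,"hand":1},{"tx":3,"ty":0,"tz":0,"wx":0,"wy":0,"wz":0,"hand":1},{"tx":3,"ty":0,"tz":0,"wx":0,"wy":0,"wz":0,"hand":1},{"tx":0,"ty":0,"tz":0,"wx":0,"wy":0,"wz":0,"hand":1},{"tx":0,"ty":0,"tz":0,"wx":0,"wy":0,"wz":0,"hand":1}]'
python3 - <<'E'
from h import *
cv2.imwrite("pics/w2.png",vision.capture("wrist")[:,:,::-1])
E
```

```text
clock: 5.15
tcp_pos: [0.5031, -0.0717, 0.1383]
tcp_rot: [0.024, 1.0, -0.0, 0.0]
contact_force: [0.2, -0.1, -0.4]
opening: 0.003
grasp_force: 0.1
```

View pics/w2.png

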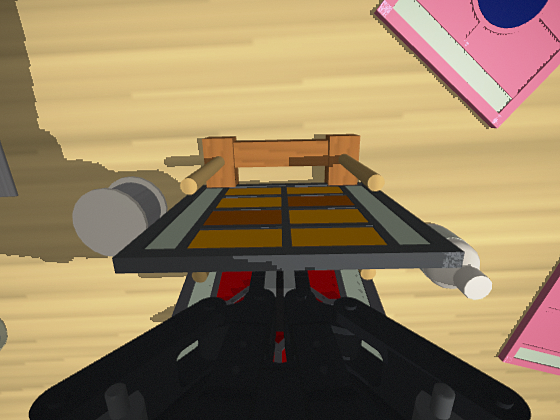

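The amber panel rests on the fingertips about upright (top edge at row 262), not yet fallen. I continue gently.

```bash
python3 -m jog '[{"tx":3,"ty":0,"tz":0,"wx":0,"wy":0,"wz":0,"hand":1},{"tx":3,"ty":0,"tz":0,"wx":0,"wy":0,"wz":0,"hand":1},{"tx":3,"ty":0,"tz":0,"wx":0,"wy":0,"wz":0,"hand":1},{"tx":3,"ty":0,"tz":0,"wx":0,"wy":0,"wz":0,"hand":1},{"tx":0,"ty":0,"tz":0,"wx":0,"wy":0,"wz":0,"hand":1},{"tx":0,"ty":0,"tz":0,"wx":0,"wy":0,"wz":0,"hand":1},{"tx":0,"ty":0,"tz":0,"wx":0,"wy":0,"wz":0,"hand":1}]'
python3 - <<'E'
from h import *
cv2.imwrite("pics/w3.png",vision.capture("wrist")[:,:,::-1])
E
```

```text
clock: 6.08
tcp_pos: [0.4911, -0.0711, 0.1383]
tcp_rot: [0.024, 1.0, -0.0, 0.0]
contact_force: [-0.2, -0.1, 0.0]
opening: -0.0
grasp_force: 0.0
```

View pics/w3.png

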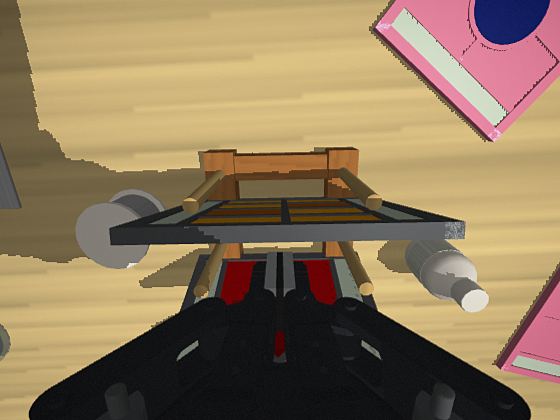

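The amber panel has tipped over onto the front dowels: its top edge is now at row 232, clear of the fingers, and red is unmoved. Back off a little, then rise.

```bash
python3 -m jog '[{"tx":-10,"ty":0,"tz":0,"wx":0,"wy":0,"wz":0,"hand":1},{"tx":-12,"ty":0,"tz":0,"wx":0,"wy":0,"wz":0,"hand":1},{"tx":0,"ty":0,"tz":-20,"wx":0,"wy":0,"wz":0,"hand":1},{"tx":0,"ty":0,"tz":-40,"wx":0,"wy":0,"wz":0,"hand":1},{"tx":0,"ty":0,"tz":-50,"wx":0,"wy":0,"wz":0,"hand":1},{"tx":0,"ty":0,"tz":-50,"wx":0,"wy":0,"wz":0,"hand":1},{"tx":20,"ty":40,"tz":0,"wx":0,"wy":0,"wz":0,"hand":1},{"tx":30,"ty":45,"tz":0,"wx":0,"wy":0,"wz":0,"hand":1},{"tx":30,"ty":45,"tz":0,"wx":0,"wy":0,"wz":0,"hand":1},{"tx":30,"ty":45,"tz":0,"wx":0,"wy":0,"wz":0,"hand":1},{"tx":30,"ty":45,"tz":0,"wx":0,"wy":0,"wz":0,"hand":1},{"tx":0,"ty":0,"tz":0,"wx":0,"wy":0,"wz":0,"hand":1}]'
python3 - <<'E'
from h import *
i=vision.capture("top")[:,:,::-1]
cv2.imwrite("pics/top2.png",cv2.resize(i[90:270,150:390],None,fx=3,fy=3))
E
```

```text
clock: 7.62
tcp_pos: [0.3828, 0.1571, 0.2987]
tcp_rot: [0.021, 1.0, 0.0, 0.0]
contact_force: [0.5, -0.7, 0.9]
opening: -0.0
grasp_force: 0.0
```

View pics/top2.png

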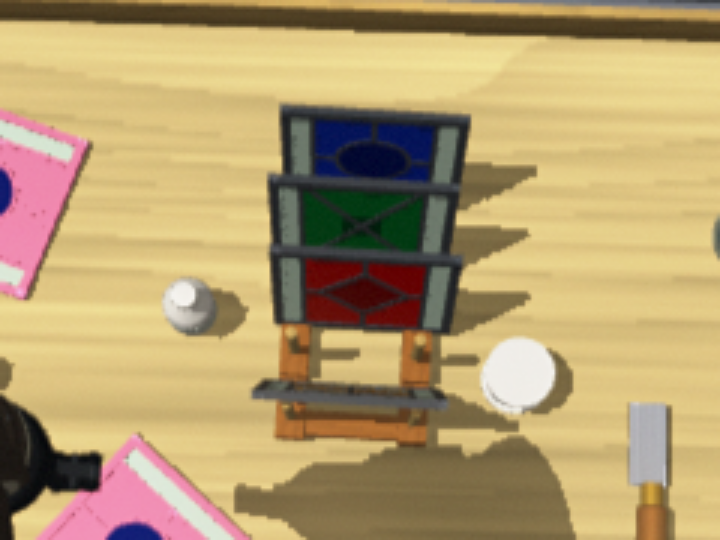

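The picture shows amber's top edge about 25 px (roughly 60 mm) further forward, resting on the front dowels, with red, green, blue, spool and flux unmoved.

```bash
python3 -c "from cell import bot;print(bot.hand_in())"
```

```text
the job is handed in; nothing more can be done
None
```

The job is handed in: amber, the only panel in front of red, was pushed over and leans forward on the front dowels, and red, green and blue still lean back (7.6 s on the clock at the last move).

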